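# Close the dried sample pots with their piled lids

### The arm

A 6-joint arm with a two-finger parallel gripper is mounted at the origin on a cart in front of the work surface, level with it; the furniture and walls round the work are solid. World frame = base frame: x ahead of the robot, y to its left, z up, the work surface at z = 0. Lengths are in m, angles in rad, forces in N, time in s.
With the tool pointing down it reaches from about 0.3 to 1 m from the base axis. Payload 5.1 kg.
Tool frame: the origin (TCP) lies at the very end of the fingers, on their centre line; the grasp point (between the pads) lies 19 mm behind it; z points along the fingers, y is the line along which they close (so a half turn about z gives the same grasp; the last joint's range is limited). The gripper opens to 95 mm and grips with 3 to 60 N. Pads are 20 mm wide; open, the fingers measure 119 mm over their backs; the gripper's body (75 mm by 180 mm) begins 59 mm behind the grasp point.
Start: joints at [-1.308, 0.124, 1.65, -0, 1.367, -0.083], TCP at [0.22, -0.612, 0.215] pointing down, gripper open.
Joint ranges: [-2.61, 2.61], [-1.02, 2.33], [0.03, 2.71], [-1.35, 4.49], [0.32, 2.68], [-2.91, 2.91]. Speed limits (rad/s): [2.57, 2.57, 3.14, 3.14, 3.14, 3.14].

### API

Orientations are given as a 3x3 rotation matrix whose columns are the frame's x, y, z axes.
In Python, from plant import * gives the robot as it stands.
- The arm moves only by the tool jog_arm, never from a script. Its argument "increments" is a list of rows, each an object of numbers: "dx", "dy", "dz": the shift along the tool's x, y, z in cm; "turn": the turn about the tool's z in rad. In form: [{"dx": .., "dy": .., "dz": .., "turn": ..}, ...]. A call has 1 to 5 rows; each row is the pose to reach, as a shift and turn from the pose commanded when the call began, along the tool's axes at that moment; what a row does not reach only later rows make up. A row lasts 1/8 s, in which the tool goes at most 62.5 mm and 10.7 degrees, less where a joint would pass 70% of its speed; a pose out of reach is approached as far as the arm can. A call with a gripper value outside its range is refused whole. "claw" is the opening, from 0 (shut) to 1 (fully open), set as the call begins (left out, the last holds). The fingers move at their own pace and stop on an object; "force" is the grip in N (left out, the last holds). Time passes only in rows, so rows that repeat a pose let the fingers close. It gives the time, the measured TCP pose, the force, the opening and the grip force at its end, in the units of the state.
- state(): the state, without advancing time (a new reading comes with each control period).
- read_camera(name): name is "side" or "top"; returns the picture (400x640x3 uint8, red, green, blue); there is no depth.
- get_calibration(name): a dict with "fx", "fy", "cx", "cy" (pixels), "D" ([k1, k2, p1, p2, k3] as OpenCV has them; the pictures are not rectified), "xyz" and "attitude" of the camera in the world. Camera axes: x right, y down, z forward; pixel columns grow to the right and rows downward; lengths in m; the calibration is good to about 2 mm. A picture is of the moment at which its call begins. get_calibration takes no time and is no camera call.
- job_done(): hands the job in; it is judged then, once.
The state is a dict: "time": time; "qpos": joint angles; "joint_velocities": joint speeds; "effort": joint torques, N m; "tcp_pos": TCP position; "tool_rot": TCP orientation; "wrist_force": force on the tool from outside, world axes, zero at the start; "torque": the same for the moment, N m; "width": finger opening in m; "gripper_force": force on a finger pad.
Only numpy, scipy, OpenCV 4.12 (cv2) and the standard library are available. Lean on these libraries where they do the work, as an engineer would, in place of code of your own. Each camera call takes 0.05 s, during which the arm holds its last target. There are 200 camera calls.

### The job

The four round metal sample pots have come out of the drying oven open and must be closed before they draw damp; their rubber-plugged lids are piled on the bench, smallest on top. Take the pile apart and close every pot with the lid that fits it, plug down in the mouth and flange flat on the rim. Keep the lids the right way up and leave the pots standing where they are.

Things in the scene. Friction and masses are not known exactly. Their poses are not given: they have to be found in the camera images.
- lid_s: The smallest round metal lid, lies on top of the pile; 30 g. A disc (flange) 36 mm across and 9 mm thick over a tapered black rubber plug 12 mm high, 12 mm across at its foot, 24 mm at the flange. Origin: centre of the plug's underside, z up; flange from z = 12 to 21 mm. Yaw has no meaning. Grip the flange's edge.
- lid_m: The second smallest round metal lid, second from the top of the pile; 50 g. A disc (flange) 46 mm across and 9 mm thick over a tapered black rubber plug 12 mm high, 22 mm across at its foot, 34 mm at the flange. Origin: centre of the plug's underside, z up; flange from z = 12 to 21 mm. Yaw has no meaning. Grip the flange's edge.
- lid_l: The second largest round metal lid, third from the top of the pile; 80 g. A disc (flange) 56 mm across and 9 mm thick over a tapered black rubber plug 12 mm high, 32 mm across at its foot, 44 mm at the flange. Origin: centre of the plug's underside, z up; flange from z = 12 to 21 mm. Yaw has no meaning. Grip the flange's edge.
- lid_xl: The largest round metal lid, at the bottom of the pile, standing on the worktop; 110 g. A disc (flange) 66 mm across and 9 mm thick over a tapered black rubber plug 12 mm high, 42 mm across at its foot, 54 mm at the flange. Origin: centre of the plug's underside, z up; flange from z = 12 to 21 mm. Yaw has no meaning. Grip the flange's edge.
- pot_s: The smallest round metal pot, loose, open, upright on the worktop; 140 g. 36 mm high, 33 mm across outside, 35 mm over the rim's bead, mouth 28 mm, floor 3 mm. Takes the 36 mm lid: seated, the lid's flange lies on the rim, its origin 24 mm above the pot's, about 1.5 mm play to each side. Origin: centre of the underside, z up.
- pot_m: The second smallest round metal pot, loose, open, upright on the worktop; 200 g. 42 mm high, 43 mm across outside, 45 mm over the rim's bead, mouth 38 mm, floor 3 mm. Takes the 46 mm lid: seated, the lid's flange lies on the rim, its origin 30 mm above the pot's, about 1.5 mm play to each side. Origin: centre of the underside, z up.
- pot_l: The second largest round metal pot, loose, open, upright on the worktop; 280 g. 48 mm high, 53 mm across outside, 55 mm over the rim's bead, mouth 48 mm, floor 3 mm. Takes the 56 mm lid: seated, the lid's flange lies on the rim, its origin 36 mm above the pot's, about 1.5 mm play to each side. Origin: centre of the underside, z up.
- pot_xl: The largest round metal pot, loose, open, upright on the worktop; 360 g. 54 mm high, 63 mm across outside, 65 mm over the rim's bead, mouth 58 mm, floor 3 mm. Takes the 66 mm lid: seated, the lid's flange lies on the rim, its origin 42 mm above the pot's, about 1.5 mm play to each side. Origin: centre of the underside, z up.
- bath_corner (a point): Left near corner, at bench height, of the fixed steel water bath at the right, which is not part of the job but must be kept clear of: 306 mm high; from this corner it reaches 603 mm to the right (-y) and 436 mm back (+x). Swinging round the base at long reach runs the hand into it: pass in front of it.
Not all that is in view belongs to the job. Leave any green or orange look-alike of the lid_l alone.

How it is judged:
At the end, for the whole second after the job is handed in: Each of the four lids sits in the pot of its own size: centred within 5 mm, flange down on the rim within 2.5 mm, lid and pot level within 0.08 rad; every pot within 30 mm of where it stood; everything at rest (horizontal distance between lid_s and pot_s below 0.005 m and z of lid_s in the frame of pot_s between 0.02 and 0.0265 m and angle between each of lid_s, pot_s, lid_m, pot_m, lid_l, pot_l, lid_xl, pot_xl's own z axis and vertical below 0.08 rad and distance of each of pot_s, pot_m, pot_l, pot_xl from where it was at the start of the episode below 0.03 m and linear speed of each of lid_s, pot_s, lid_m, pot_m, lid_l, pot_l, lid_xl, pot_xl below 0.02 m/s and horizontal distance between lid_m and pot_m below 0.005 m and z of lid_m in the frame of pot_m between 0.026 and 0.0325 m and horizontal distance between lid_l and pot_l below 0.005 m and z of lid_l in the frame of pot_l between 0.032 and 0.0385 m and horizontal distance between lid_xl and pot_xl below 0.005 m and z of lid_xl in the frame of pot_xl between 0.038 and 0.0445 m); the robot touches nothing.
It fails at once if a lid is tipped over (angle between any of lid_s, lid_m, lid_l, lid_xl's own z axis and vertical above 0.8 rad).
It fails at once if a pot is tipped over (angle between any of pot_s, pot_m, pot_l, pot_xl's own z axis and vertical above 0.5 rad).
It also fails if it takes over 112 s, if anything falls off the work surface, if the arm or the gripper's body presses on something with over 40 N, if the wrist force passes 120 N, or if a joint passes its speed limit or range.

## Working session

There is one attempt and no reset: what is moved stays moved. The work goes in short steps, Python scripts to look and compute and a tool call to move; the robot and the scene stay as the last step left them, time stands still between calls to the robot, and variables do not carry over. Pictures are saved under pics/ and viewed, at most 14 in all, crops included, and the job is handed in when it is done.

Besides the shell and the picture viewer there is one more tool, called after "Request:" as name(argument=value, ...), one argument or row to a line, values as JSON. jog_arm: Moves the arm, as the interface text tells. Its arguments: {"type":"object","properties":{"increments":{"type":"array"},"claw":{"type":"number"},"force":{"type":"number"}},"required":["increments"]}

```bash
ls; mkdir -p pics
python3 - <<'E'
from plant import *
import cv2
for n in("side","top"):
    cv2.imwrite(f"pics/{n}0.png",read_camera(n)[:,:,::-1]); print(n,get_calibration(n))
print(state())
E
```

```text
pics
side {'fx': 404.25251305011165, 'fy': 404.25251305011165, 'cx': 328.2388584392929, 'cy': 198.4794458456913, 'D': array([-0.01116229,  0.        ,  0.        ,  0.        ,  0.        ]), 'xyz': array([ 0.58876864, -0.73100504,  0.55005831]), 'attitude': array([[ 0.99602239,  0.05867226, -0.06705944],
       [ 0.08782874, -0.51963245,  0.84986365],
       [ 0.01501716, -0.85237297, -0.52271867]])}
top {'fx': 397.74846189116215, 'fy': 397.74846189116215, 'cx': 320.27927618450656, 'cy': 201.07355806183608, 'D': array([-0.01615891,  0.        ,  0.        ,  0.        ,  0.        ]), 'xyz': array([0.34754497, 0.05052017, 1.03668064]), 'attitude': array([[-1.32044105e-01, -9.70598965e-01,  2.01251096e-01],
       [-9.91243828e-01,  1.29328624e-01, -2.66417199e-02],
       [-1.69101540e-04, -2.03006788e-01, -9.79177316e-01]])}
{'time': 0.1, 'qpos': array([-1.30761943e+00,  1.24448228e-01,  1.65152291e+00,  2.47863056e-05,
        1.36748643e+00, -8.25991324e-02]), 'joint_velocities': array([-0.00113947,  0.00048518, -0.00339903,  0.00086954, -0.00045308,
       -0.00065676]), 'effort': array([ 1.36701856e-03, -4.18878222e+01, -3.61097217e+01,  7.77000608e-02,
        4.61259834e-02, -8.31721354e-05]), 'tcp_pos': array([ 0.22013318, -0.61098185,  0.21351315]), 'tool_rot': array([[ 9.40814465e-01,  3.38921717e-01, -4.61714646e-04],
       [ 3.38921984e-01, -9.40812746e-01,  1.80701136e-03],
       [ 1.78048367e-04, -1.85654767e-03, -9.99998261e-01]]), 'wrist_force': array([-0.48051996, -0.28073737,  0.23615636]), 'torque': array([ 0.04521502,  0.02928389, -0.00364309]), 'gripper_force': 0.0, 'width': 0.09538241682456977}
```

View pics/side0.png

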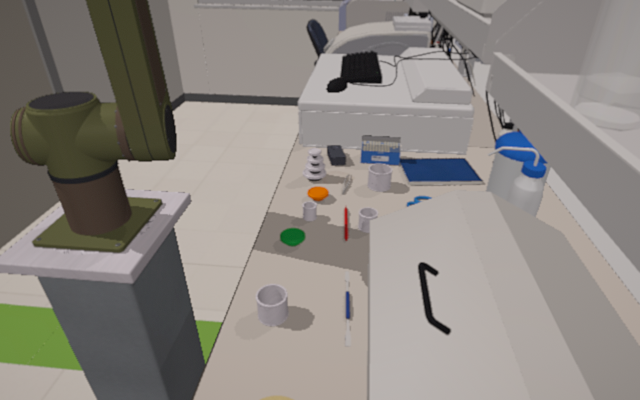

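View pics/top0.png

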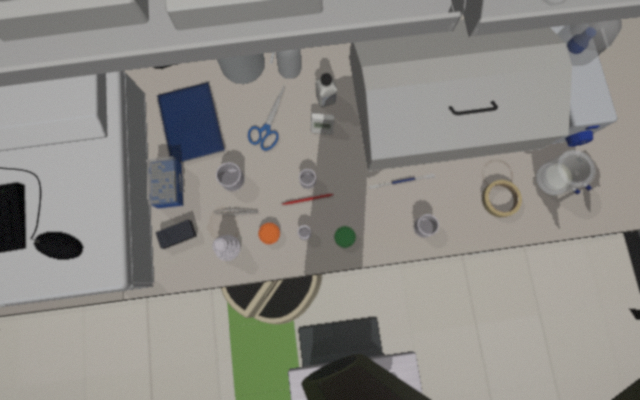

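The side view shows the pile at (315,165). The pots are at (272,304), (310,211), (368,219) and (380,177), with orange (318,194) and green (292,238) look-alikes. In the top view the pile is at (228,247) and the pots are at (230,175), (307,177), (304,232) and (427,226). The distractors there are orange (269,233), green (344,237), tape (502,197) and jugs (575,170).

```bash
cat > h.py <<'E'
from plant import *
import cv2, numpy as np
def ray(n,uv):
    c=get_calibration(n);K=np.array([[c["fx"],0,c["cx"]],[0,c["fy"],c["cy"]],[0,0,1]])
    p=cv2.undistortPoints(np.float64(uv).reshape(-1,1,2),K,c["D"])[:,0]
    return c["xyz"],np.c_[p,np.ones(len(p))]@c["attitude"].T
def plane(n,uv,z):
    o,d=ray(n,uv); return o+d*((z-o[2])/d[:,2])[:,None]
def proj(n,P):
    c=get_calibration(n);K=np.array([[c["fx"],0,c["cx"]],[0,c["fy"],c["cy"]],[0,0,1]]);R=c["attitude"].T
    return cv2.projectPoints(np.float64(P).reshape(-1,1,3),cv2.Rodrigues(R)[0],-R@c["xyz"],K,c["D"])[0][:,0]
def crop(im,x0,y0,x1,y1,s): return cv2.resize(im[y0:y1,x0:x1],None,fx=s,fy=s,interpolation=cv2.INTER_CUBIC)
E
python3 - <<'E'
from h import *
t=cv2.imread("pics/top0.png");s=cv2.imread("pics/side0.png")
cv2.imwrite("pics/tc.png",crop(t,200,155,330,275,5)); cv2.imwrite("pics/sc.png",crop(s,250,140,400,240,5)); cv2.imwrite("pics/nc.png",np.hstack([crop(t,395,195,460,260,5),crop(s,240,275,305,340,5)]))
for k,z,p,q in(("a",.054,(230,175),(380,170)),("b",.042,(307,177),(368,213)),("c",.036,(304,232),(310,206)),("d",.05,(427,226),(272,293)),("pile",.08,(228,247),(315,165))): print(k,plane("top",[p],z),plane("side",[q],z))
E
```

```text
a [[0.64762607 0.24390294 0.054     ]] [[0.64945959 0.23555706 0.054     ]]
b [[0.61955595 0.04910714 0.042     ]] [[0.61917346 0.04216956 0.042     ]]
c [[0.47947861 0.07464877 0.036     ]] [[0.48304343 0.06615727 0.036     ]]
d [[ 0.45186395 -0.23278087  0.05      ]] [[ 0.45620012 -0.23663353  0.05      ]]
pile [[0.46178702 0.25904121 0.08      ]] [[0.4801985  0.19332703 0.08      ]]
```

View pics/tc.png

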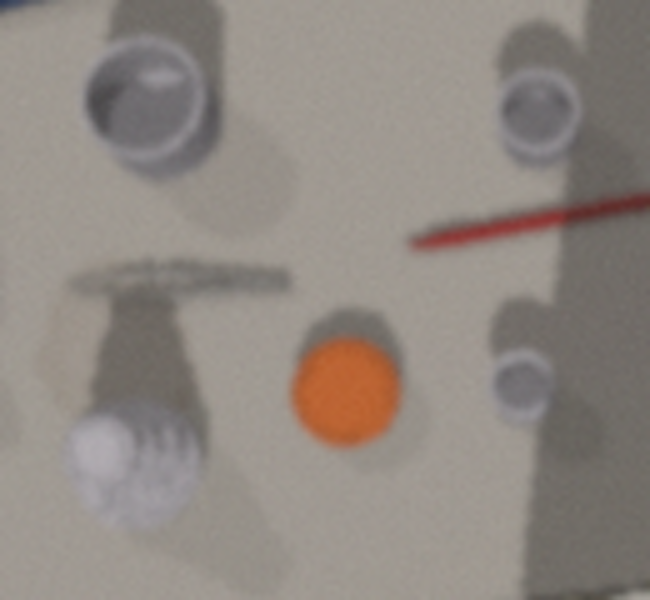

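View pics/sc.png

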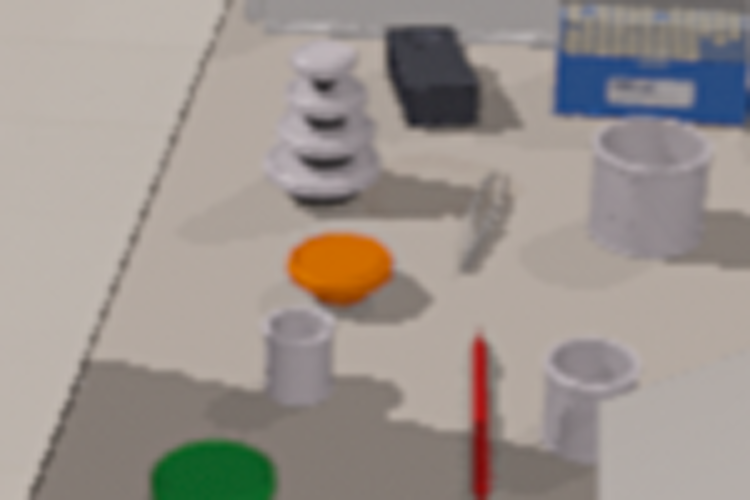

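View pics/nc.png

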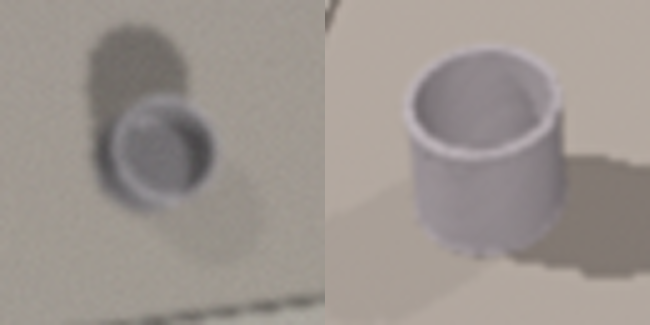

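```bash
cat >> h.py <<'E'
def tri(p,q):
    o1,d1=ray("top",[p]);o2,d2=ray("side",[q]);d1=d1[0]/np.linalg.norm(d1);d2=d2[0]/np.linalg.norm(d2)
    s=np.linalg.lstsq(np.c_[d1,-d2],o2-o1,rcond=None)[0];a=o1+s[0]*d1;b=o2+s[1]*d2
    return (a+b)/2,np.linalg.norm(a-b)
def cp(x,y,x0,y0,s=5): return (x0+(x+.5)/s-.5,y0+(y+.5)/s-.5)
E
python3 - <<'E'
from h import *
np.set_printoptions(precision=4,suppress=True)
D={"a":(.054,cp(145.5,99,200,155),cp(652,143,250,140)),"b":(.042,cp(539.5,107,200,155),cp(590.5,365,250,140)),"c":(.036,cp(523,377,200,155),cp(298.5,326,250,140)),
"d":(.048,cp(161,150,395,195),cp(158,101,240,275)),"lid_s":(.084,cp(104,446,200,155),cp(326,58,250,140)),"greenbath":(0,(372,165),(370,215))}
for k,(z,p,q) in D.items(): print(k,plane("top",[p],z)[0][:2],plane("side",[q],z)[0][:2],*tri(p,q))
print("bath",plane("top",[(371,166),(570,128),(355,42)],0)[:,:2],plane("top",[(371,160)],.306),plane("side",[(370,216)],.306))
print("xl",plane("top",[cp(135,470,200,155)],.021),plane("side",[cp(322,165,250,140)],.021))
E
```

```text
a [0.6497 0.2471] [0.6497 0.2461] [0.6498 0.2472 0.0535] 7.150464890966607e-05
b [0.622  0.0475] [0.6185 0.0438] [0.6205 0.0472 0.0404] 0.003905301829451951
c [0.4845 0.0735] [0.4807 0.0712] [0.4825 0.0731 0.0354] 0.004108177102425819
d [ 0.4556 -0.2335] [ 0.4552 -0.239 ] [ 0.4551 -0.2349  0.0441] 0.001978115238978768
lid_s [0.4713 0.2756] [0.471  0.2679] [0.4709 0.2762 0.0804] 0.0018320051187172373
greenbath [ 0.6412 -0.13  ] [0.6266 0.0977] [ 0.6107 -0.1063  0.1331] 0.01390987561142226
bath [[ 0.6387 -0.1269]
 [ 0.6749 -0.6951]
 [ 1.016  -0.1403]] [[ 0.5646 -0.0764  0.306 ]] [[ 0.6056 -0.3652  0.306 ]]
xl [[0.4652 0.2758 0.021 ]] [[0.4692 0.2624 0.021 ]]
```

Request:
jog_arm(
  increments=[
    {"turn": -0.18},
    {"turn": -0.36},
    {"turn": -0.54},
    {"turn": -0.72},
    {"turn": -0.9},
  ],
  claw=0.8,
  force=15,
)

```text
validation failed for argument at $.in...
```

Request:
jog_arm(
  increments=[
    {"turn": -0.18},
    {"turn": -0.325},
    {"turn": -0.325},
    {"turn": -0.325},
  ],
)

```text
validation failed for argument at $.in...
```

Request:
jog_arm(
  increments=[
    {"dx": 0, "dy": 0, "dz": 0, "turn": -0.18},
    {"dx": 0, "dy": 0, "dz": 0, "turn": -0.36},
    {"dx": 0, "dy": 0, "dz": 0, "turn": -0.54},
    {"dx": 0, "dy": 0, "dz": 0, "turn": -0.72},
    {"dx": 0, "dy": 0, "dz": 0, "turn": -0.9},
  ],
  claw=0.8,
  force=15,
)

```text
time: 0.72
tcp_pos: [0.2202, -0.6112, 0.2139]
tool_rot: [[0.314, 0.95, -0.0], [0.95, -0.314, 0.001], [0.001, -0.001, -1.0]]
wrist_force: [0.9, 0.4, -0.9]
width: 0.0764
gripper_force: 0.0
```

Request:
jog_arm(
  increments=[
    {"dx": 0, "dy": 0, "dz": 0, "turn": -0.16},
    {"dx": 0, "dy": 0, "dz": 0, "turn": -0.325},
    {"dx": 0, "dy": 0, "dz": 0, "turn": -0.325},
    {"dx": 0, "dy": 0, "dz": 0, "turn": -0.325},
  ],
)

```text
time: 1.23
tcp_pos: [0.2203, -0.6114, 0.2143]
tool_rot: [[0.002, 1.0, -0.0], [1.0, -0.002, 0.001], [0.001, -0.0, -1.0]]
wrist_force: [-0.2, -0.5, 0.1]
width: 0.0759
gripper_force: 0.0
```

Request:
jog_arm(
  increments=[
    {"dx": 5.9, "dy": 1.7, "dz": 0, "turn": 0},
    {"dx": 11.8, "dy": 3.4, "dz": 0, "turn": 0},
    {"dx": 17.7, "dy": 5.1, "dz": 0, "turn": 0},
    {"dx": 23.6, "dy": 6.8, "dz": 0, "turn": 0},
    {"dx": 29.5, "dy": 8.4, "dz": 0, "turn": 0},
  ],
)

```text
time: 1.85
tcp_pos: [0.3045, -0.3147, 0.2147]
tool_rot: [[0.003, 1.0, 0.001], [1.0, -0.003, -0.0], [-0.0, 0.001, -1.0]]
wrist_force: [-0.0, 0.7, 0.2]
width: 0.0759
gripper_force: 0.0
```

Request:
jog_arm(
  increments=[
    {"dx": 5.9, "dy": 1.7, "dz": 0, "turn": 0},
    {"dx": 11.8, "dy": 3.4, "dz": 0, "turn": 0},
    {"dx": 17.7, "dy": 5.1, "dz": 0, "turn": 0},
    {"dx": 23.6, "dy": 6.8, "dz": 0, "turn": 0},
    {"dx": 29.5, "dy": 8.4, "dz": 0, "turn": 0},
  ],
)

```text
time: 2.48
tcp_pos: [0.3885, -0.0196, 0.2151]
tool_rot: [[0.002, 1.0, 0.002], [1.0, -0.002, -0.0], [-0.0, 0.002, -1.0]]
wrist_force: [1.9, -0.5, 0.2]
width: 0.0762
gripper_force: 0.0
```

Request:
jog_arm(
  increments=[
    {"dx": 5.9, "dy": 1.7, "dz": 0, "turn": 0},
    {"dx": 11.8, "dy": 3.4, "dz": 0, "turn": 0},
    {"dx": 17.7, "dy": 5.1, "dz": 0, "turn": 0},
    {"dx": 23.6, "dy": 6.8, "dz": 0, "turn": 0},
    {"dx": 29.6, "dy": 8.3, "dz": 0, "turn": 0},
  ],
)

```text
time: 3.1
tcp_pos: [0.4716, 0.2767, 0.2148]
tool_rot: [[0.001, 1.0, 0.001], [1.0, -0.001, -0.0], [-0.0, 0.001, -1.0]]
wrist_force: [0.9, -0.7, 0.6]
width: 0.0758
gripper_force: 0.0
```

Request:
jog_arm(
  increments=[
    {"dx": 0, "dy": 0, "dz": 0, "turn": 0},
    {"dx": 0, "dy": 0, "dz": 0, "turn": 0},
    {"dx": 0, "dy": 0, "dz": 0, "turn": 0},
  ],
)

```text
time: 3.48
tcp_pos: [0.4712, 0.2734, 0.2148]
tool_rot: [[0.002, 1.0, 0.0], [1.0, -0.002, -0.0], [-0.0, 0.0, -1.0]]
wrist_force: [0.4, -0.6, -0.5]
width: 0.0761
gripper_force: 0.0
```

Request:
jog_arm(
  increments=[
    {"dx": 0, "dy": 0, "dz": 5, "turn": 0},
    {"dx": 0, "dy": 0, "dz": 9, "turn": 0},
    {"dx": 0, "dy": 0, "dz": 12, "turn": 0},
    {"dx": 0, "dy": 0, "dz": 12, "turn": 0},
  ],
)

```text
time: 3.98
tcp_pos: [0.4694, 0.2724, 0.0922]
tool_rot: [[0.002, 1.0, -0.005], [1.0, -0.002, -0.002], [-0.002, -0.005, -1.0]]
wrist_force: [-0.6, 0.6, 0.4]
width: 0.0762
gripper_force: 0.0
```

Run:
```python
from h import *
im=read_camera("side")[:,:,::-1];im2=read_camera("top")[:,:,::-1]
cv2.imwrite("pics/s1.png",np.hstack([crop(im,270,105,360,195,4),crop(im2,185,205,275,295,4)]))
p=state()["tcp_pos"];print(p,proj("side",[p]),proj("top",[p]))
```

```text
[0.47195824 0.27397862 0.0959391 ] [[315.40790249 146.27283137]] [[219.8171937 242.953864 ]]
```

View pics/s1.png

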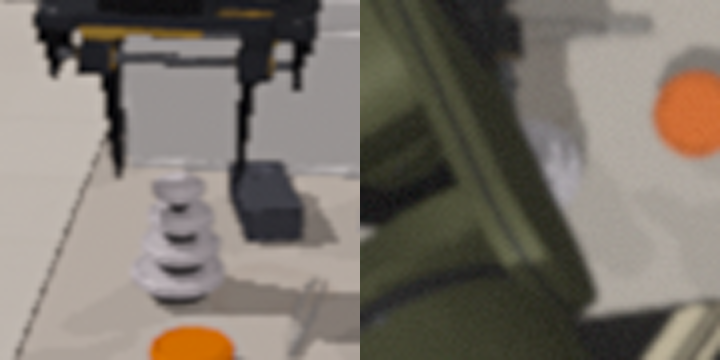

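Side crop: the fingers at columns 117 and 242 straddle the top lid, which is centred at about 179 (row 188). The arm hides the pile in the top view, but the fingers are well centred.

Request:
jog_arm(
  increments=[
    {"dx": 0, "dy": 0, "dz": 1.2, "turn": 0},
    {"dx": 0, "dy": 0, "dz": 2.3, "turn": 0},
    {"dx": 0, "dy": 0, "dz": 2.3, "turn": 0},
    {"dx": 0, "dy": 0, "dz": 2.3, "turn": 0},
  ],
)

```text
time: 4.58
tcp_pos: [0.4713, 0.2746, 0.0717]
tool_rot: [[-0.0, 1.0, -0.0], [1.0, 0.0, -0.0], [-0.0, -0.0, -1.0]]
wrist_force: [-1.1, 0.5, 1.0]
width: 0.076
gripper_force: 0.0
```

Request:
jog_arm(
  increments=[
    {"dx": 0, "dy": 0, "dz": 0, "turn": 0},
    {"dx": 0, "dy": 0, "dz": 0, "turn": 0},
    {"dx": 0, "dy": 0, "dz": 0, "turn": 0},
    {"dx": 0, "dy": 0, "dz": 0, "turn": 0},
    {"dx": 0, "dy": 0, "dz": 0, "turn": 0},
  ],
  claw=0.2,
  force=12,
)

```text
time: 5.2
tcp_pos: [0.4712, 0.2745, 0.0717]
tool_rot: [[0.0, 1.0, -0.0], [1.0, -0.0, 0.0], [0.0, -0.0, -1.0]]
wrist_force: [0.1, -0.4, 0.0]
width: 0.0357
gripper_force: 12.0
```

Request:
jog_arm(
  increments=[
    {"dx": 0, "dy": 0, "dz": -2, "turn": 0},
    {"dx": 0, "dy": 0, "dz": -5, "turn": 0},
    {"dx": 0, "dy": 0, "dz": -8, "turn": 0},
    {"dx": -3, "dy": 0.2, "dz": -9, "turn": 0},
    {"dx": -7, "dy": 0.4, "dz": -9, "turn": 0},
  ],
)

```text
time: 5.82
tcp_pos: [0.4766, 0.2046, 0.165]
tool_rot: [[-0.002, 1.0, 0.005], [1.0, 0.002, 0.001], [0.001, 0.005, -1.0]]
wrist_force: [0.1, 0.1, 0.2]
width: 0.0356
gripper_force: 12.0
```

Request:
jog_arm(
  increments=[
    {"dx": -5, "dy": 0.2, "dz": 0, "turn": 0},
    {"dx": -9, "dy": 0.5, "dz": 0, "turn": 0},
    {"dx": -12, "dy": 0.7, "dz": 2, "turn": 0},
    {"dx": -13.1, "dy": 0.7, "dz": 6, "turn": 0},
    {"dx": -13.1, "dy": 0.7, "dz": 9, "turn": 0},
  ],
)

```text
time: 6.45
tcp_pos: [0.4826, 0.0725, 0.0719]
tool_rot: [[0.002, 1.0, 0.001], [1.0, -0.002, -0.0], [-0.0, 0.001, -1.0]]
wrist_force: [-0.3, -0.6, -0.2]
width: 0.0354
gripper_force: 12.0
```

Request:
jog_arm(
  increments=[
    {"dx": 0, "dy": 0, "dz": 1.2, "turn": 0},
    {"dx": 0, "dy": 0, "dz": 1.2, "turn": 0},
    {"dx": 0, "dy": 0, "dz": 1.2, "turn": 0},
  ],
)

```text
time: 6.82
tcp_pos: [0.4836, 0.0737, 0.0615]
tool_rot: [[-0.0, 1.0, 0.003], [1.0, 0.0, 0.0], [0.0, 0.003, -1.0]]
wrist_force: [0.5, 0.9, 0.1]
width: 0.0356
gripper_force: 12.0
```

Run:
```python
from h import *
im=read_camera("side")[:,:,::-1]
cv2.imwrite("pics/s2.png",crop(im,260,120,360,240,5))
```

```text
(no output)
```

View pics/s2.png

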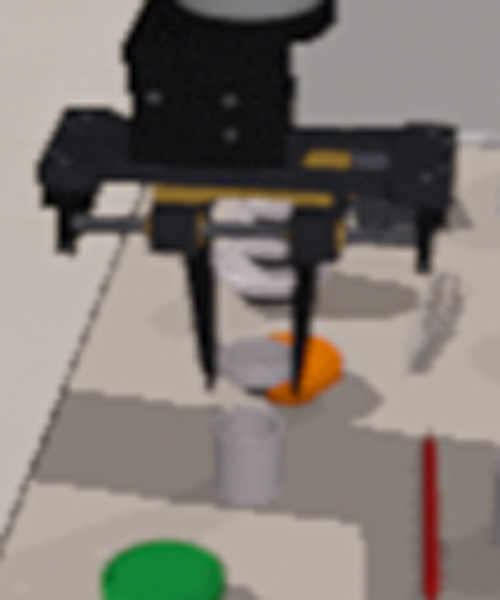

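Run:
```python
from h import *
for P in([.4828,.0735,.0735],[.4828,.0735,.036]): print((proj("side",[P])[0]-[260,120]+.5)*5-.5)
```

```text
[252.78156768 355.56369319]
[253.44215296 423.68758993]
```

The lid is held at column 256, row 362 over the pot_s mouth at (249,426). The fingers need to shift about 2.5 mm in −x, then lower and release.

Request:
jog_arm(
  increments=[
    {"dx": 0, "dy": -0.25, "dz": 0, "turn": 0},
    {"dx": 0, "dy": -0.25, "dz": 1, "turn": 0},
    {"dx": 0, "dy": -0.25, "dz": 2, "turn": 0},
    {"dx": 0, "dy": -0.25, "dz": 2.5, "turn": 0},
    {"dx": 0, "dy": -0.25, "dz": 2.5, "turn": 0},
  ],
)

```text
time: 7.5
tcp_pos: [0.4792, 0.0734, 0.0338]
tool_rot: [[0.0, 1.0, -0.002], [1.0, -0.0, -0.0], [-0.0, -0.002, -1.0]]
wrist_force: [-0.1, 0.6, -0.2]
width: 0.0358
gripper_force: 12.0
```

Request:
jog_arm(
  increments=[
    {"dx": 0, "dy": 0, "dz": 0, "turn": 0},
    {"dx": 0, "dy": 0, "dz": 0, "turn": 0},
    {"dx": 0, "dy": 0, "dz": 0, "turn": 0},
  ],
  claw=0.6,
)

```text
time: 7.88
tcp_pos: [0.48, 0.0735, 0.035]
tool_rot: [[0.0, 1.0, 0.001], [1.0, -0.0, 0.0], [0.0, 0.001, -1.0]]
wrist_force: [-0.1, 0.4, -0.0]
width: 0.056
gripper_force: 0.0
```

Request:
jog_arm(
  increments=[
    {"dx": 0, "dy": 0, "dz": -1, "turn": 0},
    {"dx": 0, "dy": 0, "dz": -4, "turn": 0},
    {"dx": 0, "dy": 0, "dz": -8, "turn": 0},
    {"dx": 0, "dy": 0, "dz": -12, "turn": 0},
    {"dx": 0, "dy": 0, "dz": -12, "turn": 0},
  ],
)

```text
time: 8.5
tcp_pos: [0.4827, 0.0736, 0.1598]
tool_rot: [[-0.0, 1.0, 0.009], [1.0, 0.0, 0.0], [0.0, 0.009, -1.0]]
wrist_force: [0.2, -0.9, -0.0]
width: 0.057
gripper_force: 0.0
```

Run:
```python
from h import *
im=read_camera("side")[:,:,::-1]
cv2.imwrite("pics/s3.png",crop(im,260,130,360,240,5))
print(state()["tcp_pos"])
```

```text
[0.48112814 0.07354495 0.15723377]
```

View pics/s3.png

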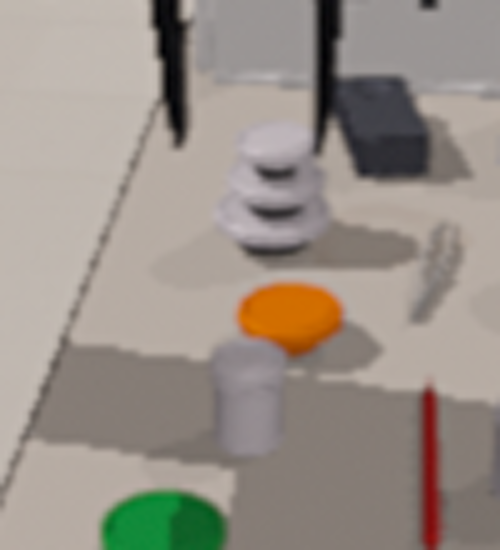

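Lid_s sits flat on pot_s at (250,355–450), and the remaining pile is undisturbed with m centred at (276,146). Next is lid_m.

Request:
jog_arm(
  increments=[
    {"dx": 6, "dy": -0.3, "dz": 0, "turn": 0},
    {"dx": 12, "dy": -0.6, "dz": 0, "turn": 0},
    {"dx": 17, "dy": -0.85, "dz": 0, "turn": 0},
    {"dx": 20.1, "dy": -0.85, "dz": 0, "turn": 0},
    {"dx": 20.1, "dy": -0.85, "dz": 2, "turn": 0},
  ],
  claw=0.82,
)

```text
time: 9.18
tcp_pos: [0.4713, 0.2763, 0.1344]
tool_rot: [[-0.003, 1.0, 0.001], [1.0, 0.003, 0.001], [0.001, 0.001, -1.0]]
wrist_force: [1.3, 0.0, -0.5]
width: 0.0784
gripper_force: 0.0
```

Request:
jog_arm(
  increments=[
    {"dx": 0, "dy": 0, "dz": 3, "turn": 0},
    {"dx": 0, "dy": 0, "dz": 6, "turn": 0},
    {"dx": 0, "dy": 0, "dz": 8.4, "turn": 0},
    {"dx": 0, "dy": 0, "dz": 8.4, "turn": 0},
    {"dx": 0, "dy": 0, "dz": 8.4, "turn": 0},
  ],
)

```text
time: 9.8
tcp_pos: [0.4713, 0.2738, 0.0505]
tool_rot: [[0.001, 1.0, -0.0], [1.0, -0.001, -0.0], [-0.0, -0.0, -1.0]]
wrist_force: [-0.7, 0.2, -0.2]
width: 0.0782
gripper_force: 0.0
```

Request:
jog_arm(
  increments=[
    {"dx": 0, "dy": 0, "dz": 0, "turn": 0},
    {"dx": 0, "dy": 0, "dz": 0, "turn": 0},
    {"dx": 0, "dy": 0, "dz": 0, "turn": 0},
    {"dx": 0, "dy": 0, "dz": 0, "turn": 0},
    {"dx": 0, "dy": 0, "dz": 0, "turn": 0},
  ],
  claw=0.3,
)

```text
time: 10.42
tcp_pos: [0.4714, 0.2746, 0.051]
tool_rot: [[-0.0, 1.0, 0.0], [1.0, 0.0, 0.0], [0.0, 0.0, -1.0]]
wrist_force: [-1.1, -0.6, 2.8]
width: 0.0455
gripper_force: 12.0
```

Request:
jog_arm(
  increments=[
    {"dx": 0, "dy": 0, "dz": -2, "turn": 0},
    {"dx": 0, "dy": 0, "dz": -5, "turn": 0},
    {"dx": 0, "dy": 0, "dz": -9.5, "turn": 0},
    {"dx": -4, "dy": 2.6, "dz": -9.9, "turn": 0},
    {"dx": -8, "dy": 5.2, "dz": -9.9, "turn": 0},
  ],
)

```text
time: 11.05
tcp_pos: [0.5248, 0.1943, 0.1527]
tool_rot: [[-0.002, 1.0, 0.004], [1.0, 0.002, 0.001], [0.001, 0.004, -1.0]]
wrist_force: [0.3, -0.4, -0.9]
width: 0.0455
gripper_force: 12.0
```

Request:
jog_arm(
  increments=[
    {"dx": -4.5, "dy": 2.9, "dz": 0, "turn": 0},
    {"dx": -9, "dy": 5.8, "dz": 0, "turn": 0},
    {"dx": -13, "dy": 8.4, "dz": 0, "turn": 0},
    {"dx": -14.8, "dy": 9.6, "dz": 4, "turn": 0},
    {"dx": -14.8, "dy": 9.6, "dz": 8, "turn": 0},
  ],
)

```text
time: 11.68
tcp_pos: [0.6214, 0.0447, 0.0709]
tool_rot: [[0.003, 1.0, 0.004], [1.0, -0.003, -0.0], [-0.0, 0.004, -1.0]]
wrist_force: [-0.1, 0.2, -1.1]
width: 0.0451
gripper_force: 12.0
```

Request:
jog_arm(
  increments=[
    {"dx": 0, "dy": 0, "dz": 0, "turn": 0},
    {"dx": 0, "dy": 0, "dz": 0, "turn": 0},
    {"dx": 0, "dy": 0, "dz": 0, "turn": 0},
  ],
)

```text
time: 12.05
tcp_pos: [0.621, 0.0469, 0.0726]
tool_rot: [[-0.001, 1.0, 0.005], [1.0, 0.001, -0.0], [-0.0, 0.005, -1.0]]
wrist_force: [-0.3, 0.3, -0.3]
width: 0.0454
gripper_force: 12.0
```

Run:
```python
from h import *
im=read_camera("side")[:,:,::-1]
cv2.imwrite("pics/s4.png",crop(im,310,150,420,250,5))
p=state()["tcp_pos"];print(p)
for P in([.619,.0465,p[2]+.012],[.6185,.0438,.042]): print((proj("side",[P])[0]-[310,150]+.5)*5-.5)
```

```text
[0.6208279  0.04684962 0.07241273]
[297.96536192 232.43564994]
[290.53559952 314.94388948]
```

View pics/s4.png

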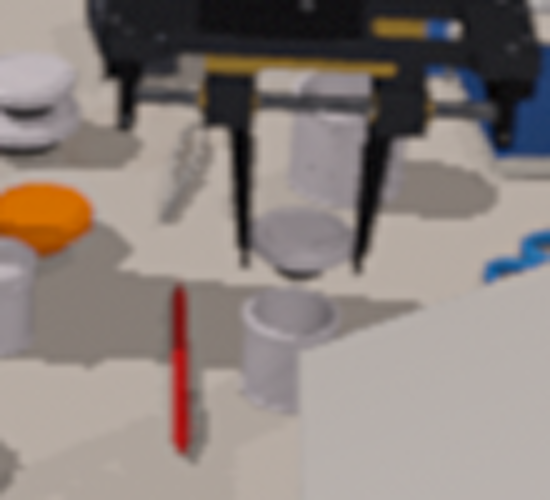

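Lid_m is at (301,237) over the pot_m mouth at (291,314). Allowing for perspective, I shift about 2 mm in −x.

Request:
jog_arm(
  increments=[
    {"dx": 0, "dy": -0.2, "dz": 0, "turn": 0},
    {"dx": 0, "dy": -0.2, "dz": 1, "turn": 0},
    {"dx": 0, "dy": -0.2, "dz": 2, "turn": 0},
    {"dx": 0, "dy": -0.2, "dz": 2.9, "turn": 0},
    {"dx": 0, "dy": -0.2, "dz": 2.9, "turn": 0},
  ],
)

```text
time: 12.72
tcp_pos: [0.6187, 0.0464, 0.0416]
tool_rot: [[0.0, 1.0, 0.003], [1.0, -0.0, -0.0], [-0.0, 0.003, -1.0]]
wrist_force: [-0.0, 0.2, 5.8]
width: 0.0454
gripper_force: 15.6
```

Request:
jog_arm(
  increments=[
    {"dx": 0, "dy": 0, "dz": 0, "turn": 0},
    {"dx": 0, "dy": 0, "dz": 0, "turn": 0},
    {"dx": 0, "dy": 0, "dz": 0, "turn": 0},
  ],
  claw=0.7,
)

```text
time: 13.1
tcp_pos: [0.6168, 0.0465, 0.0398]
tool_rot: [[-0.0, 1.0, -0.001], [1.0, 0.0, -0.0], [-0.0, -0.001, -1.0]]
wrist_force: [-1.0, -0.2, -1.1]
width: 0.0655
gripper_force: 0.0
```

Request:
jog_arm(
  increments=[
    {"dx": 0, "dy": 0, "dz": -1, "turn": 0},
    {"dx": 0, "dy": 0, "dz": -4, "turn": 0},
    {"dx": 0, "dy": 0, "dz": -8, "turn": 0},
    {"dx": 0, "dy": 0, "dz": -11, "turn": 0},
    {"dx": 0, "dy": 0, "dz": -11, "turn": 0},
  ],
)

```text
time: 13.72
tcp_pos: [0.6195, 0.0465, 0.1548]
tool_rot: [[-0.0, 1.0, 0.007], [1.0, 0.0, -0.0], [-0.0, 0.007, -1.0]]
wrist_force: [-0.2, 0.9, 0.4]
width: 0.0669
gripper_force: 0.0
```

Run:
```python
from h import *
im=read_camera("side")[:,:,::-1]
cv2.imwrite("pics/s5.png",crop(im,285,140,415,240,5))
print(state()["tcp_pos"])
```

```text
[0.61805627 0.04647469 0.15216924]
```

View pics/s5.png

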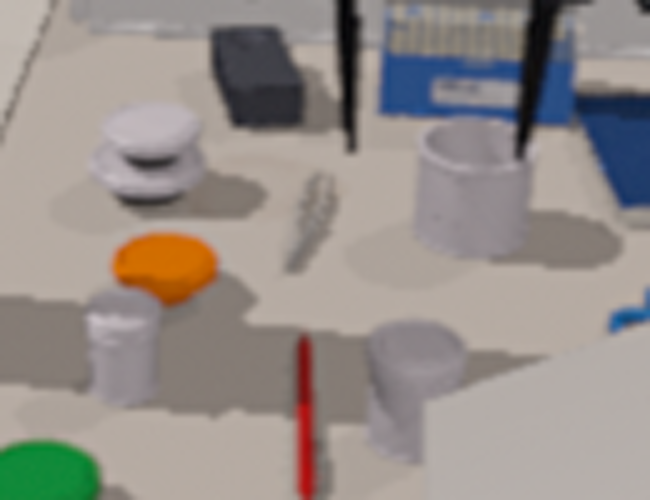

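Lid_m looks flat on pot_m at (415,350), lid_s is still closed at (123,310), and lid_l is at (153,130). Next is lid_l.

Request:
jog_arm(
  increments=[
    {"dx": 5, "dy": -3.2, "dz": 0, "turn": 0},
    {"dx": 10, "dy": -6.4, "dz": 0, "turn": 0},
    {"dx": 15, "dy": -9.6, "dz": 0, "turn": 0},
    {"dx": 20, "dy": -12.8, "dz": 0, "turn": 0},
    {"dx": 22.8, "dy": -14.55, "dz": 0, "turn": 0},
  ],
  claw=0.92,
)

```text
time: 14.4
tcp_pos: [0.4689, 0.2758, 0.1484]
tool_rot: [[-0.002, 1.0, -0.003], [1.0, 0.002, -0.001], [-0.001, -0.003, -1.0]]
wrist_force: [-0.8, 0.6, -0.5]
width: 0.0875
gripper_force: 0.0
```

Request:
jog_arm(
  increments=[
    {"dx": 0, "dy": 0, "dz": 4, "turn": 0},
    {"dx": 0, "dy": 0, "dz": 8, "turn": 0},
    {"dx": 0, "dy": 0, "dz": 12.1, "turn": 0},
    {"dx": 0, "dy": 0, "dz": 12.1, "turn": 0},
    {"dx": 0, "dy": 0, "dz": 12.1, "turn": 0},
  ],
)

```text
time: 15.02
tcp_pos: [0.472, 0.2745, 0.0301]
tool_rot: [[0.0, 1.0, 0.0], [1.0, -0.0, 0.0], [0.0, 0.0, -1.0]]
wrist_force: [-0.1, 0.3, 0.0]
width: 0.0872
gripper_force: 0.0
```

Request:
jog_arm(
  increments=[
    {"dx": 0, "dy": 0, "dz": 0, "turn": 0},
    {"dx": 0, "dy": 0, "dz": 0, "turn": 0},
    {"dx": 0, "dy": 0, "dz": 0, "turn": 0},
    {"dx": 0, "dy": 0, "dz": 0, "turn": 0},
    {"dx": 0, "dy": 0, "dz": 0, "turn": 0},
  ],
  claw=0.4,
  force=16,
)

```text
time: 15.65
tcp_pos: [0.4719, 0.2746, 0.0302]
tool_rot: [[-0.0, 1.0, 0.0], [1.0, 0.0, 0.0], [0.0, 0.0, -1.0]]
wrist_force: [-1.6, -0.3, 2.8]
width: 0.0557
gripper_force: 16.0
```

Request:
jog_arm(
  increments=[
    {"dx": 0, "dy": 0, "dz": -2, "turn": 0},
    {"dx": 0, "dy": 0, "dz": -5, "turn": 0},
    {"dx": 0, "dy": 0, "dz": -10, "turn": 0},
    {"dx": -4, "dy": -0.2, "dz": -12, "turn": 0},
    {"dx": -9, "dy": -0.4, "dz": -12, "turn": 0},
  ],
)

```text
time: 16.27
tcp_pos: [0.4696, 0.1845, 0.1539]
tool_rot: [[-0.002, 1.0, 0.007], [1.0, 0.002, 0.002], [0.002, 0.007, -1.0]]
wrist_force: [0.6, 0.2, -1.0]
width: 0.0552
gripper_force: 16.0
```

Request:
jog_arm(
  increments=[
    {"dx": -6, "dy": -0.2, "dz": 0, "turn": 0},
    {"dx": -12, "dy": -0.4, "dz": 0, "turn": 0},
    {"dx": -18, "dy": -0.6, "dz": 0, "turn": 0},
    {"dx": -24, "dy": -0.8, "dz": 0, "turn": 0},
    {"dx": -30, "dy": -1, "dz": 0, "turn": 0},
  ],
)

```text
time: 16.9
tcp_pos: [0.4577, -0.1175, 0.1511]
tool_rot: [[0.0, 1.0, 0.002], [1.0, -0.0, -0.001], [-0.001, 0.002, -1.0]]
wrist_force: [0.8, -0.2, -0.5]
width: 0.0554
gripper_force: 16.0
```

Request:
jog_arm(
  increments=[
    {"dx": -5, "dy": -0.2, "dz": 0, "turn": 0},
    {"dx": -9, "dy": -0.35, "dz": 0, "turn": 0},
    {"dx": -11.9, "dy": -0.35, "dz": 2, "turn": 0},
    {"dx": -11.9, "dy": -0.35, "dz": 5, "turn": 0},
    {"dx": -11.9, "dy": -0.35, "dz": 7.5, "turn": 0},
  ],
)

```text
time: 17.52
tcp_pos: [0.4542, -0.2352, 0.0747]
tool_rot: [[0.001, 1.0, 0.001], [1.0, -0.001, -0.0], [-0.0, 0.001, -1.0]]
wrist_force: [-0.0, 0.4, -0.2]
width: 0.0556
gripper_force: 16.0
```

Request:
jog_arm(
  increments=[
    {"dx": 0, "dy": 0, "dz": 0, "turn": 0},
    {"dx": 0, "dy": 0, "dz": 0, "turn": 0},
    {"dx": 0, "dy": 0, "dz": 0, "turn": 0},
  ],
)

```text
time: 17.9
tcp_pos: [0.4554, -0.2351, 0.0766]
tool_rot: [[-0.0, 1.0, 0.003], [1.0, 0.0, -0.002], [-0.002, 0.003, -1.0]]
wrist_force: [-0.0, -0.0, -0.1]
width: 0.0555
gripper_force: 16.0
```

Run:
```python
from h import *
im=read_camera("side")[:,:,::-1]
cv2.imwrite("pics/s6.png",crop(im,220,220,340,340,5))
p=state()["tcp_pos"];print(p)
for P in([*p[:2],p[2]+.012],[*p[:2],.048]): print((proj("side",[P])[0]-[220,220]+.5)*5-.5)
```

```text
[ 0.45524732 -0.23499234  0.07633641]
[253.47854628 279.18528818]
[260.58389012 367.61038138]
```

View pics/s6.png

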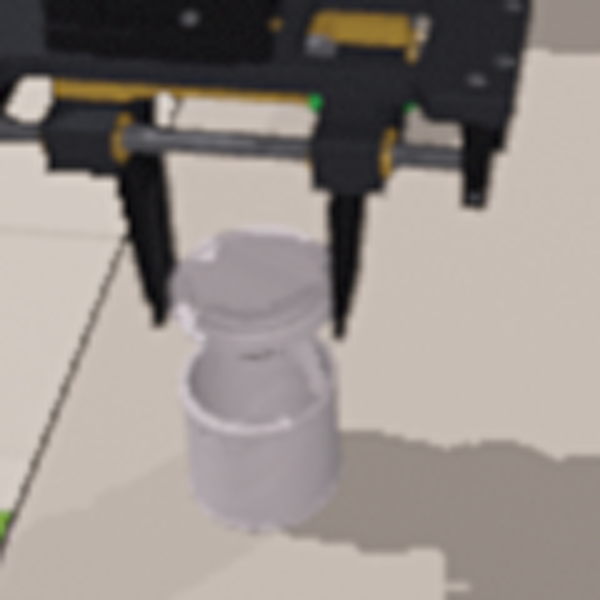

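Lid_l is at (253,282) over the pot_l mouth at about (260,378). It is centred in x, and I shift about 4 mm toward −y.

Request:
jog_arm(
  increments=[
    {"dx": -0.4, "dy": 0, "dz": 0, "turn": 0},
    {"dx": -0.4, "dy": 0, "dz": 1, "turn": 0},
    {"dx": -0.4, "dy": 0, "dz": 2, "turn": 0},
    {"dx": -0.4, "dy": 0, "dz": 2.7, "turn": 0},
    {"dx": -0.4, "dy": 0, "dz": 2.7, "turn": 0},
  ],
)

```text
time: 18.58
tcp_pos: [0.4537, -0.2381, 0.0465]
tool_rot: [[-0.0, 1.0, -0.002], [1.0, 0.0, 0.001], [0.001, -0.002, -1.0]]
wrist_force: [-0.9, 0.5, -0.1]
width: 0.0555
gripper_force: 16.0
```

Request:
jog_arm(
  increments=[
    {"dx": 0, "dy": 0, "dz": 0, "turn": 0},
    {"dx": 0, "dy": 0, "dz": 0, "turn": 0},
    {"dx": 0, "dy": 0, "dz": 0, "turn": 0},
  ],
  claw=0.82,
)

```text
time: 18.95
tcp_pos: [0.4545, -0.2387, 0.0481]
tool_rot: [[-0.0, 1.0, 0.001], [1.0, 0.0, -0.0], [-0.0, 0.001, -1.0]]
wrist_force: [0.7, -0.1, -0.1]
width: 0.0765
gripper_force: 0.0
```

Request:
jog_arm(
  increments=[
    {"dx": 0, "dy": 0, "dz": -1, "turn": 0},
    {"dx": 0, "dy": 0, "dz": -4, "turn": 0},
    {"dx": 0, "dy": 0, "dz": -8, "turn": 0},
    {"dx": 0, "dy": 0, "dz": -10, "turn": 0},
    {"dx": 0, "dy": 0, "dz": -10, "turn": 0},
  ],
)

```text
time: 19.58
tcp_pos: [0.4553, -0.2392, 0.1498]
tool_rot: [[0.0, 1.0, 0.003], [1.0, 0.0, -0.002], [-0.002, 0.003, -1.0]]
wrist_force: [-0.1, 1.1, -0.2]
width: 0.0784
gripper_force: 0.0
```

Run:
```python
from h import *
im=read_camera("side")[:,:,::-1]
a=crop(im,220,250,340,340,4);b=crop(im,285,150,405,240,4)
cv2.imwrite("pics/s7.png",np.vstack([a,b])[:600])
cv2.imwrite("pics/s7.png",np.hstack([crop(im,235,265,310,340,5),crop(im,285,150,365,225,5)]))
print(state()["tcp_pos"])
```

```text
[ 0.45435431 -0.23858548  0.14780947]
```

View pics/s7.png

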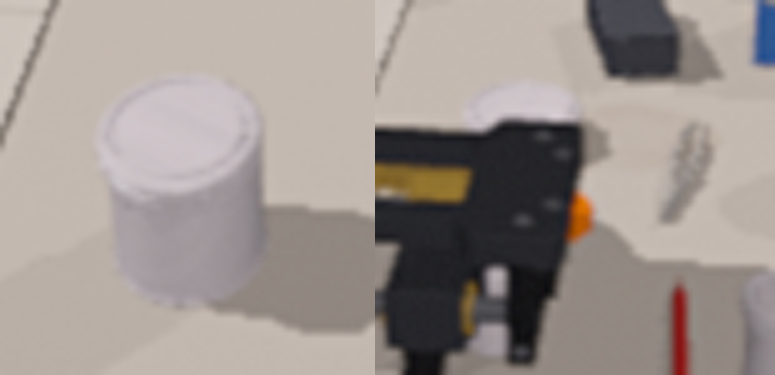

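Lid_l sits flat on pot_l. The xl lid is alone at side pixel (314,170). Next is lid_xl.

Request:
jog_arm(
  increments=[
    {"dx": 6, "dy": 0.2, "dz": 0, "turn": 0},
    {"dx": 12, "dy": 0.4, "dz": 0, "turn": 0},
    {"dx": 18, "dy": 0.6, "dz": 0, "turn": 0},
    {"dx": 24, "dy": 0.8, "dz": 0, "turn": 0},
    {"dx": 30, "dy": 1, "dz": 0, "turn": 0},
  ],
  claw=1,
)

```text
time: 20.25
tcp_pos: [0.4627, 0.0633, 0.1455]
tool_rot: [[0.0, 1.0, -0.003], [1.0, -0.0, -0.0], [-0.0, -0.003, -1.0]]
wrist_force: [0.5, -0.4, -0.5]
width: 0.0952
gripper_force: 0.0
```

Run:
```python
from h import *
im=read_camera("side")
hsv=cv2.cvtColor(im,cv2.COLOR_RGB2HSV)[145:190,295:335]
m=((hsv[...,1]<30)&(hsv[...,2]>150)).astype(np.uint8)
n,l,s,c=cv2.connectedComponentsWithStats(m)
for i in range(1,n):
    if s[i,4]>20: print(s[i]+[295,145,0,0,0],c[i]+[295,145])
print(proj("side",[[.4695,.2745,.021],[.4695-.033,.2745,.021],[.4695+.033,.2745,.021]]),state()["tcp_pos"])
```

```text
[ 295  145   40   45 1236] [309.9118123  166.36893204]
[[314.60237441 170.60961841]
 [302.98821679 169.97884901]
 [326.26256124 171.2433922 ]] [0.46228639 0.06935642 0.14547895]
```

Request:
jog_arm(
  increments=[
    {"dx": 6, "dy": 0.1, "dz": 0, "turn": 0},
    {"dx": 12, "dy": 0.2, "dz": 0, "turn": 0},
    {"dx": 17.5, "dy": 0.4, "dz": 0, "turn": 0},
    {"dx": 21.3, "dy": 0.45, "dz": 0, "turn": 0},
    {"dx": 21.3, "dy": 0.45, "dz": 4, "turn": 0},
  ],
)

```text
time: 20.92
tcp_pos: [0.4702, 0.2774, 0.1087]
tool_rot: [[-0.004, 1.0, 0.004], [1.0, 0.004, 0.002], [0.002, 0.004, -1.0]]
wrist_force: [0.7, -0.6, -0.3]
width: 0.0953
gripper_force: 0.0
```

Request:
jog_arm(
  increments=[
    {"dx": 0, "dy": 0, "dz": 4, "turn": 0},
    {"dx": 0, "dy": 0, "dz": 8, "turn": 0},
    {"dx": 0, "dy": 0, "dz": 9.8, "turn": 0},
    {"dx": 0, "dy": 0, "dz": 9.8, "turn": 0},
    {"dx": 0, "dy": 0, "dz": 9.8, "turn": 0},
  ],
)

```text
time: 21.55
tcp_pos: [0.4699, 0.2749, 0.011]
tool_rot: [[0.0, 1.0, 0.002], [1.0, -0.0, 0.001], [0.001, 0.002, -1.0]]
wrist_force: [0.2, 0.8, 0.6]
width: 0.0954
gripper_force: 0.0
```

Request:
jog_arm(
  increments=[
    {"dx": 0, "dy": 0, "dz": 0, "turn": 0},
    {"dx": 0, "dy": 0, "dz": 0, "turn": 0},
    {"dx": 0, "dy": 0, "dz": 0, "turn": 0},
    {"dx": 0, "dy": 0, "dz": 0, "turn": 0},
    {"dx": 0, "dy": 0, "dz": 0, "turn": 0},
  ],
  claw=0.5,
  force=18,
)

```text
time: 22.18
tcp_pos: [0.4689, 0.2746, 0.01]
tool_rot: [[0.0, 1.0, 0.0], [1.0, -0.0, 0.0], [0.0, 0.0, -1.0]]
wrist_force: [-2.2, -0.0, 3.2]
width: 0.0654
gripper_force: 18.0
```

Request:
jog_arm(
  increments=[
    {"dx": 0, "dy": 0, "dz": -2, "turn": 0},
    {"dx": 0, "dy": 0, "dz": -6, "turn": 0},
    {"dx": 0, "dy": 0, "dz": -11, "turn": 0},
    {"dx": 0, "dy": 2, "dz": -14, "turn": 0},
    {"dx": -1, "dy": 7, "dz": -14, "turn": 0},
  ],
)

```text
time: 22.8
tcp_pos: [0.5404, 0.2659, 0.1536]
tool_rot: [[-0.002, 1.0, 0.006], [1.0, 0.002, 0.003], [0.003, 0.006, -1.0]]
wrist_force: [-0.1, -0.0, -1.1]
width: 0.0653
gripper_force: 18.0
```

Request:
jog_arm(
  increments=[
    {"dx": -1, "dy": 5, "dz": 0, "turn": 0},
    {"dx": -1.85, "dy": 9, "dz": 0, "turn": 0},
    {"dx": -1.85, "dy": 11, "dz": 1, "turn": 0},
    {"dx": -1.85, "dy": 11, "dz": 4, "turn": 0},
    {"dx": -1.85, "dy": 11, "dz": 6.5, "turn": 0},
  ],
)

```text
time: 23.42
tcp_pos: [0.6485, 0.2456, 0.0826]
tool_rot: [[0.0, 1.0, -0.002], [1.0, -0.0, -0.001], [-0.001, -0.002, -1.0]]
wrist_force: [-0.7, 0.3, -1.6]
width: 0.0657
gripper_force: 18.0
```

Request:
jog_arm(
  increments=[
    {"dx": 0, "dy": 0, "dz": 0, "turn": 0},
    {"dx": 0, "dy": 0, "dz": 0, "turn": 0},
    {"dx": 0, "dy": 0, "dz": 0, "turn": 0},
  ],
)

```text
time: 23.8
tcp_pos: [0.6498, 0.2464, 0.0866]
tool_rot: [[-0.0, 1.0, 0.003], [1.0, 0.0, 0.001], [0.001, 0.003, -1.0]]
wrist_force: [-0.0, -0.1, -1.0]
width: 0.0656
gripper_force: 18.0
```

Run:
```python
from h import *
im=read_camera("side")[:,:,::-1]
cv2.imwrite("pics/s8.png",crop(im,330,120,430,200,6))
p=state()["tcp_pos"];print(p)
for P in([*p[:2],p[2]+.011],[*p[:2],.054]): print((proj("side",[P])[0]-[330,120]+.5)*6-.5)
```

```text
[0.64969541 0.24635061 0.08649881]
[310.6257797  203.00667611]
[302.52019252 291.4477295 ]
```

View pics/s8.png

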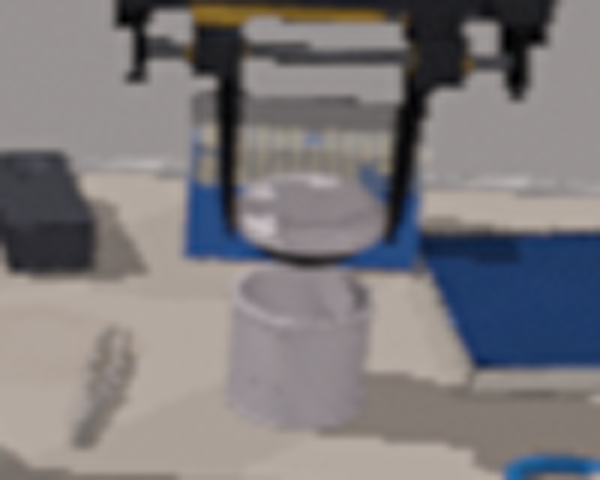

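Lid_xl is at column 314 over the pot_xl mouth at column 301, where perspective predicts an offset of 8. I shift about 2 mm in −x and lower it.

Request:
jog_arm(
  increments=[
    {"dx": 0, "dy": -0.2, "dz": 0, "turn": 0},
    {"dx": 0, "dy": -0.2, "dz": 1, "turn": 0},
    {"dx": 0, "dy": -0.2, "dz": 2, "turn": 0},
    {"dx": 0, "dy": -0.2, "dz": 3, "turn": 0},
    {"dx": 0, "dy": -0.2, "dz": 3, "turn": 0},
  ],
)

```text
time: 24.48
tcp_pos: [0.6471, 0.2462, 0.0543]
tool_rot: [[-0.0, 1.0, 0.001], [1.0, 0.0, 0.0], [0.0, 0.001, -1.0]]
wrist_force: [0.7, 0.5, -0.9]
width: 0.0656
gripper_force: 18.1
```

Request:
jog_arm(
  increments=[
    {"dx": 0, "dy": 0, "dz": 0, "turn": 0},
    {"dx": 0, "dy": 0, "dz": 0, "turn": 0},
    {"dx": 0, "dy": 0, "dz": 0, "turn": 0},
  ],
  claw=0.92,
)

```text
time: 24.85
tcp_pos: [0.6466, 0.2459, 0.0545]
tool_rot: [[0.0, 1.0, -0.0], [1.0, -0.0, -0.0], [-0.0, -0.0, -1.0]]
wrist_force: [-0.1, 0.8, -0.6]
width: 0.0857
gripper_force: 0.0
```

Request:
jog_arm(
  increments=[
    {"dx": 0, "dy": 0, "dz": -1, "turn": 0},
    {"dx": 0, "dy": 0, "dz": -4, "turn": 0},
    {"dx": 0, "dy": 0, "dz": -9, "turn": 0},
    {"dx": 0, "dy": 0, "dz": -15, "turn": 0},
    {"dx": 0, "dy": 0, "dz": -20, "turn": 0},
  ],
)

```text
time: 25.48
tcp_pos: [0.6471, 0.2461, 0.2585]
tool_rot: [[0.0, 1.0, 0.003], [1.0, -0.0, 0.001], [0.001, 0.003, -1.0]]
wrist_force: [0.8, 0.9, -0.1]
width: 0.0874
gripper_force: 0.0
```

Request:
jog_arm(
  increments=[
    {"dx": 0, "dy": -5, "dz": 0, "turn": 0},
    {"dx": 0, "dy": -10, "dz": 0, "turn": 0},
    {"dx": 0, "dy": -15, "dz": 0, "turn": 0},
    {"dx": 0, "dy": -20, "dz": 0, "turn": 0},
    {"dx": 0, "dy": -20, "dz": 0, "turn": 0},
  ],
)

```text
time: 26.1
tcp_pos: [0.4444, 0.2461, 0.2555]
tool_rot: [[-0.002, 1.0, 0.001], [1.0, 0.002, 0.001], [0.001, 0.001, -1.0]]
wrist_force: [1.0, -0.4, 0.5]
width: 0.0875
gripper_force: 0.0
```

Run:
```python
from h import *
s=read_camera("side")[:,:,::-1];t=read_camera("top")[:,:,::-1]
r1=np.hstack([crop(s,355,155,405,205,5),crop(s,285,190,335,240,5),crop(s,343,190,393,240,5)])
r2=np.hstack([crop(t,205,150,255,200,5),crop(t,280,207,330,257,5),crop(t,282,152,332,202,5)])
cv2.imwrite("pics/f.png",np.vstack([r1,r2]))
print(state()["tcp_pos"])
```

```text
[0.44702959 0.24613932 0.25579729]
```

View pics/f.png

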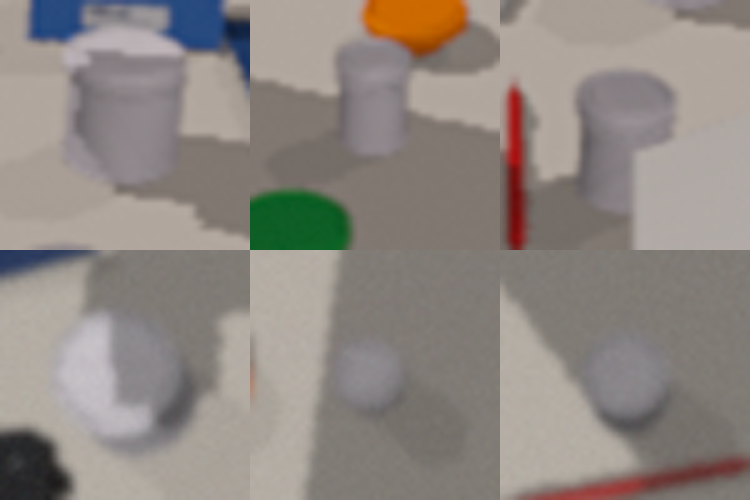

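Final check: pots xl, s and m are closed with flanges level and centred in both views, and pot_l was confirmed earlier. Handing in.

```bash
python3 -c "
from plant import *
print(job_done())"
```

```text
the job is handed in; nothing more can be done
None
```

All four pots look closed with their own lids, seated flat and centred in the last camera views, and I handed the job in at about 26 s of the 112 s allowed; no verdict came back.

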